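Lock the sprung cradle of a watch timing stand with its pin

TASK

Take the red-headed lock pin out of its wooden parking block and lock the timing stand's cradle with it: put the pin into the cradle's hole, use it to draw the sprung cradle towards the microphone until its hole meets the lock hole hidden in the bed beneath (you must feel for it), and press the pin fully home through both, its flange flat on the cradle, then let go. Do not touch the watch movement clamped on the cradle, and leave the spare movement, the dust cover, the screwdriver and everything else as they are.

Things in the scene. Friction and masses are not known exactly. Their poses are not given: they have to be found in the camera images.
- stand: Black timing stand, fixed to the bench, 122 wide along its x, 250 long along its y, bed 39.5 high at its covered ends; origin at the centre of its underside. The cradle slides along its +y. A silver microphone, 30 in diameter, stands upright at x +80, y +85, top 116 high, on a foot beside the bed.
- bar_top (a point): Where the cradle hole's axis meets the hidden lock bar at cradle travel 0: 38.5 above the bench, 13.5 below the cradle's top. The bar (steel, 22 thick) has one through hole, 10 in diameter with 1 chamfer, on the line from here along the stand's +y. The bar is set anew each time: its hole lies 14 to 40 along from here, place not given. Elsewhere the pin stops on the bar.
- cradle (a joint): Travel of the cradle along the stand's +y, towards the microphone, 0 to 0.048 m. A spring pulls it back to 0 (about 0.9 N at 0, 2.3 N at 0.048, and 0.4 N of friction); it starts at 0 and returns there unless held.
- cradle_hole (a point): Centre of the mouth of the cradle's through hole (10 in diameter, 1 mm chamfer), in the cradle's top face, 52 above the bench; axes as the stand's, moving with the cradle. The cradle is an aluminium plate 98 wide (x), 160 long (y), 12 thick; the hole is 45 from its middle towards -y, 35 from its end.
- held_movement: Round watch movement, 37 in diameter and 8 high, clamped between two dark jaws (tops 64 above the bench) on the cradle, centre 85 from the cradle's hole towards +y; origin at the centre of its underside, 56 above the bench; a thin stem with a white crown points to +y. Not to be touched.
- pin: Lock pin, loose, about 45 g: round steel shank 8 in diameter and 32 long below a steel flange 23 in diameter and 3 thick; above the flange a red cylindrical head 18 in diameter and 31 high. Origin on the axis at the flange's underside, z up along the head. It starts upright in the parking block with its flange on the block's top.
- pin_tip (a point): Lower end of the pin, 32 below the flange's underside; the last 4 taper to 5 in diameter.
- park: Wooden parking block, fixed, 56 x 56 and 40 high, with a hole in the middle of its top that holds the pin; origin at the centre of its underside.
- spare_movement: Bystander: a loose watch movement on a grey round holder, 42 in diameter, 18 high; origin at the centre of its underside.
- dust_cover: Bystander: a clear dome with a ball knob on a blue round tray, 96 in diameter, 75 high; origin at the centre of its underside.
- screwdriver: Bystander: a small yellow screwdriver lying on the bench, 130 long along its x; origin at the middle of its underside.

How it is judged:
By the outcome, as a careful person would: the job done as asked, in the order asked, and still so for the second after the job is handed in, with the robot touching nothing.
It also fails if it takes over 64 s, if anything falls off the work surface, if the arm or the gripper's body presses on something with over 40 N, if the wrist force passes 120 N, or if a joint passes its speed limit or range.

ROBOT

A 6-joint arm with a two-finger parallel gripper is mounted at the origin on the work surface. World frame = base frame: x ahead of the robot, y to its left, z up, the work surface at z = 0. Lengths are in m, angles in degrees, forces in N, time in s.
With the tool pointing down it reaches from about 0.375 to 0.75 m from the base axis. Payload 9 kg.
Tool frame: the origin (TCP) lies where the fingers leave the gripper's body, on its centre line; the fingertips stand 73 mm ahead of it and the grasp point (between the pads) lies 54 mm ahead of it (robot.tip_reach is the distance from the TCP to the fingertips, in m); z points along the fingers, y is the direction in which the jaws open and shut (so a half turn about z gives the same grasp; the last joint's range is limited). The gripper opens to 85 mm and grips with 20 to 120 N. Pads are 22 mm wide; open, the fingers measure 114 mm over their backs; the gripper's body (76 mm by 85 mm) begins 54 mm behind the grasp point. The pads swing forward as they close: fully open they stand 13 mm farther back than shut.
Start: joints at [-83.291, 5.964, 5.575, 89.605, 0, 77.527], TCP at [0.197, -0.567, 0.304] pointing down, gripper open.
Joint ranges: [-171.21, 171.21], [-48.23, 106.86], [-62.78, 66.21], [-105.2, 120.99], [-86.42, 89.51], [-180, 180]. Speed limits (degrees/s): [127.2, 127.2, 147.25, 180, 180, 180].

INTERFACE

Orientations are given as [roll, pitch, yaw] about the fixed x, y, z axes, in that order (R = Rz(yaw) Ry(pitch) Rx(roll)).
In Python, from plant import robot gives the robot as it stands. Calls block until the motion is done:
- robot.move_pose(position, orientation): joint-space move of the TCP to a pose.
- robot.line_to(position, vel=0.15, rotation=None, guard=None): straight line of the TCP; rotation=None keeps the orientation; vel is the mean speed in m/s. With guard (N) it stops when the force on the tool has changed by that much, and returns True; else False.
- robot.goto_joints(angles): joint-space move.
- robot.set_gripper(opening): finger opening in m; the grip force is fixed at half the most; returns when the fingers have stopped.
- robot.pause(seconds).
- robot.ik(position, orientation): joint angles nearest the present ones, or None.
- robot.observe(): the state.
- robot.grab_frame(name): name is "scene" or "top" or "wrist"; returns the picture (480x640x3 uint8, blue, green, red); there is no depth.
- robot.get_calibration(name): a dict with "vertical_fov" (degrees; the focal length in pixels is half the picture's height over the tangent of half this angle, whatever the lens; pixels are square), "cx", "cy" (the principal point, pixels), "rvec" (rotation vector, rad) and "tvec" (3), from world to camera coordinates, as OpenCV has them. Camera axes: x right, y down, z forward; pixel columns grow to the right and rows downward; lengths in m; the calibration is good to about 2 mm. A picture is of the moment at which its call begins: read the wrist's pose just before it. get_calibration takes no time and is no camera call; for the wrist camera it gives the pose at the moment of the call.
A pose or a line that the arm cannot do raises robot.IKError and nothing moves.
- robot.job_done(): hands the job in, once; it reports no verdict.
The state is a dict: "time": time; "q": joint angles; "qvel": joint speeds; "joint_torque": joint torques, N m; "tool_pos": TCP position; "tcp_rot": TCP orientation; "ft_force": force on the tool from outside, world axes, zero at the start; "torque": the same for the moment, N m; "gripper_width": finger opening in m.
Only numpy, scipy, OpenCV 4.12 (cv2) and the standard library are available. Lean on these libraries where they do the work, as an engineer would, in place of code of your own. Each camera call takes 0.05 s, during which the arm holds its last target. There are 200 camera calls.

## Working session

There is one attempt and no reset: what is moved stays moved. The work goes in short steps, each a Python script; the robot and the scene stay as the last script left them, time stands still between calls to the robot, and variables do not carry over. Pictures are saved under pics/ and viewed, about 8 in all and at most 12, crops included, and the job is handed in when it is done.

```bash
ls; mkdir -p pics
python3 - <<'E'
from plant import robot
import cv2
for n in("scene","top"):
    cv2.imwrite(f"pics/{n}0.png",robot.grab_frame(n)); c=robot.get_calibration(n); print(n,c)
s=robot.observe(); print(s)
E
```

```text
pics
scene {'vertical_fov': 54.008282748776644, 'cx': 319.44175289774347, 'cy': 237.8561543086709, 'rvec': array([ 0.9867848 ,  2.40916242, -1.09985914]), 'tvec': array([ 0.4463188 , -0.21210612,  1.17216001])}
top {'vertical_fov': 46.60712380426027, 'cx': 311.00063432231605, 'cy': 246.2748973327448, 'rvec': array([ 2.16770838, -2.17466817,  0.13098618]), 'tvec': array([-0.00782631,  0.62316415,  1.10324836])}
{'time': 0.1, 'q': array([-8.32932717e+01,  5.99639320e+00,  5.53217199e+00,  8.96073745e+01,
        7.47898153e-04,  7.75257696e+01]), 'qvel': array([ 0.0614656 , -0.00274103,  0.06207707,  0.11749664,  0.03204893,
       -0.030385  ]), 'joint_torque': array([ 7.56638241e-03, -5.58207142e+01,  5.04720569e+01,  1.29133678e-02,
       -1.67441967e-04,  2.54437708e-06]), 'tool_pos': array([ 0.19710725, -0.56646042,  0.30319414]), 'tcp_rot': array([-1.79930256e+02, -1.61949529e-02,  1.91809484e+01]), 'ft_force': array([0.05481285, 0.25717375, 0.05245633]), 'torque': array([ 0.00983921, -0.00777298, -0.01128215]), 'gripper_width': 0.0851800153969263}
```

View pics/top0.png

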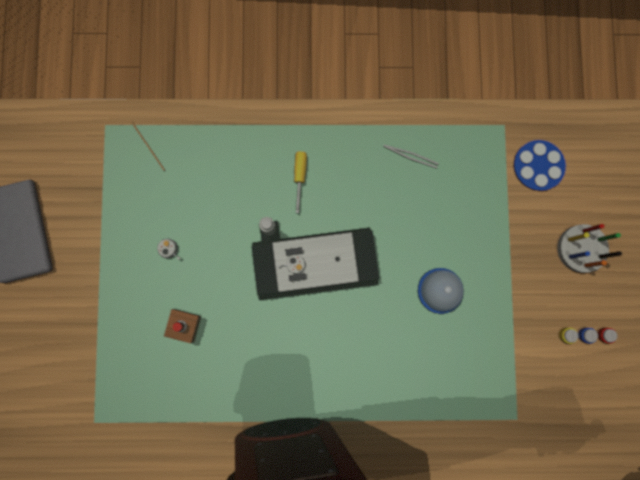

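View pics/scene0.png

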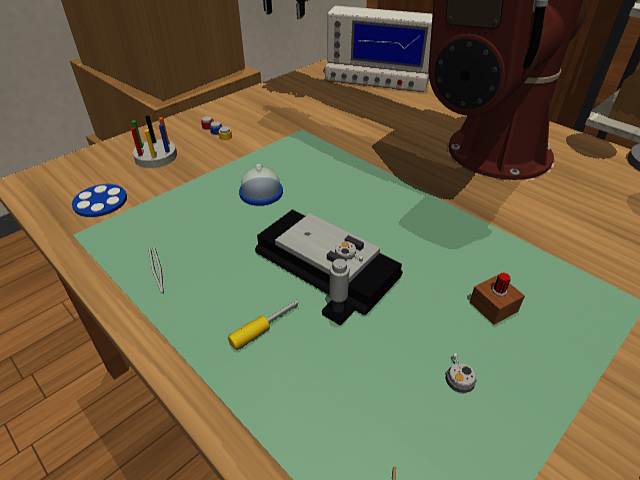

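```bash
cat > h.py <<'E'
from plant import robot
import cv2, numpy as np
def K(c):
    f=240/np.tan(np.radians(c["vertical_fov"]/2)); return np.array([[f,0,c["cx"]],[0,f,c["cy"]],[0,0,1]])
def cast(c,px,z):
    R=cv2.Rodrigues(np.array(c["rvec"]))[0]; t=np.array(c["tvec"]).ravel()
    C=-R.T@t; d=R.T@np.linalg.inv(K(c))@[px[0],px[1],1.]
    return C+d*(z-C[2])/d[2]
def proj(c,P): return cv2.projectPoints(np.array([P],float),np.array(c["rvec"]),np.array(c["tvec"]),K(c),None)[0].ravel()
def red(im,dark=60):
    b,g,r=[im[...,i].astype(int) for i in range(3)]
    m=((r>dark)&(r>3*g)&(r>3*b)).astype(np.uint8); return m
def biggest(m):
    n,l,s,c=cv2.connectedComponentsWithStats(m); i=1+np.argmax(s[1:,4]); return c[i],s[i],(l==i)
E
python3 - <<'E'
from h import *
im=cv2.imread("pics/top0.png"); c=robot.get_calibration("top")
print("base",proj(c,[0,0,0]),"tcp",proj(c,[.197,-.567,.304]), "cam",cast(c,(320,240),0))
ctr=(180,326)
m=red(im); m[:, :150]=0; m[:,215:]=0; m[:290]=0;m[350:]=0
cc,s,_=biggest(m); print("red",cc,s, cast(c,cc,.074),cast(c,cc,.06))
print("park",cast(c,(184,326),.04))
g=im[250:270,325:350].astype(int).sum(2); ys,xs=np.where(g<g.min()+80); h=(xs.mean()+325,ys.mean()+250); print("hole px",h,cast(c,h,.052))
for n,p,z in(("mic",(266.5,225),.116),("mov",(297,265),.064),("spare",(167,248),.018),("cover",(441,290),.03),("sd",(300,180),.01)): print(n,cast(c,p,z))
# cradle plate: bright, low saturation
gray=(im.min(2)>110).astype(np.uint8); gray[:228]=0; gray[300:]=0; gray[:,:255]=0; gray[:,375:]=0
ct=max(cv2.findContours(gray,0,2)[0],key=cv2.contourArea); r=cv2.minAreaRect(ct); B=cv2.boxPoints(r)
for p in B: print(p,cast(c,p,.052))
c2=robot.get_calibration("scene");im2=cv2.imread("pics/scene0.png");m=red(im2);m[:,:480]=0;m[:260]=0;m[310:]=0
cc2,s,_=biggest(m);print("scene red",cc2,s)
E
```

```text
base [307.04807831 560.99425546] tcp [688.56910612 510.2844852 ] cam [ 0.64007045 -0.02923488  0.        ]
red [175. 326.] [175 326   1   1   1] [0.46443584 0.2541416  0.074     ] [0.46397977 0.25735397 0.06      ]
park [0.46325236 0.24405187 0.04      ]
hole px (np.float64(337.0), np.float64(258.5)) [ 0.59637995 -0.06162959  0.052     ]
mic [0.65504297 0.07552578 0.116     ]
mov [0.5826562  0.01839239 0.064     ]
spare [0.62205131 0.28703694 0.018     ]
cover [ 0.53332423 -0.27424927  0.03      ]
sd [0.76653351 0.01256681 0.01      ]
[272.19348 242.74925] [0.62848562 0.06829919 0.052     ]
[351.39105 232.5302 ] [ 0.64882132 -0.09111925  0.052     ]
[357.5855  280.53735] [ 0.55210427 -0.10236806  0.052     ]
[278.38794 290.7564 ] [0.53230813 0.05562883 0.052     ]
scene red [503.01449275 281.27536232] [496 273  14  20 138]
```

Run:
```python
from h import *
P=np.array([.463,.25]);H=np.array([.596,-.0616])
for y in(7.2,-172.8):
  for p in(P,H): print(y,np.round(robot.ik([*p,.3],[180,0,y]),1))
y=7.2
robot.move_pose([*H,.30],[180,0,y]);robot.pause(.3)
c=robot.get_calibration("wrist");im=robot.grab_frame("wrist");cv2.imwrite("pics/wH.png",im);np.save("wH.npy",c)
R=cv2.Rodrigues(c["rvec"])[0];print("cam",-R.T@c["tvec"].ravel(),R[2]);print(proj(c,[*H,.052]),robot.observe()["tool_pos"],robot.observe()["time"])
robot.move_pose([*P,.30],[180,0,y]);robot.pause(.3)
c=robot.get_calibration("wrist");im=robot.grab_frame("wrist");cv2.imwrite("pics/wP.png",im);np.save("wP.npy",c)
print(proj(c,[*P,.074]),robot.observe()["tool_pos"],robot.observe()["time"])
```

```text
7.2 [  14.1   -7.    -7.7   89.3    0.  -173.1]
7.2 [-18.4   5.8   5.   89.2   0.  154.4]
-172.8 [14.1 -7.  -7.7 89.3  0.   6.9]
-172.8 [-18.4   5.8   5.   89.2   0.  -25.6]
cam [ 0.67886028 -0.0503616   0.36892409] [-0.3234892  -0.04037307 -0.94537017]
[319.39518722 215.46122676] [ 0.59596333 -0.06185318  0.2999753 ] 2.7417
[319.83528231 221.8495977 ] [0.46301823 0.24998403 0.29999768] 7.7917
```

View pics/wH.png

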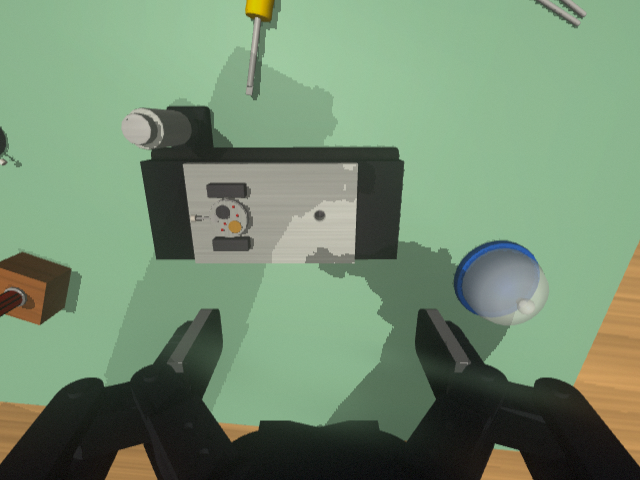

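View pics/wP.png

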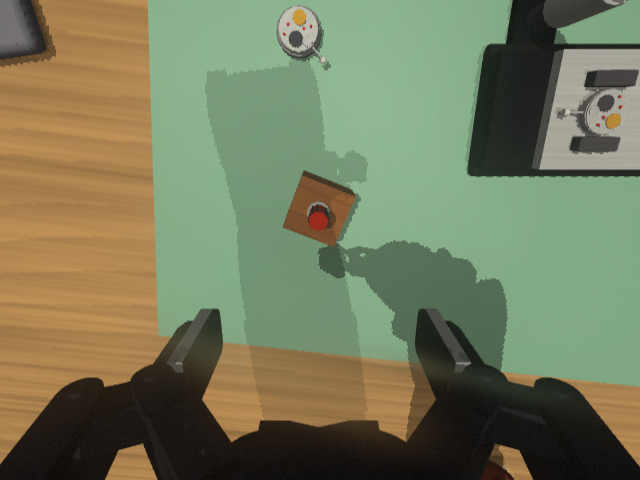

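Run:
```python
from h import *
c=np.load("wH.npy",allow_pickle=True).item();im=cv2.imread("pics/wH.png")
g=im.max(2)[200:232,300:340]; m=(g<100).astype(np.uint8); cc,s,_=biggest(m); cc=cc+[300,200]; print("hole",cc,s,cast(c,cc,.052))
for x,y in((s[0]+300,cc[1]),(s[0]+300+s[2],cc[1])): print(cast(c,(x,y),.052))
# plate edges: bright low-sat
hsv=cv2.cvtColor(im,cv2.COLOR_BGR2HSV); 
for cl,up in((range(265,350,3),1),(range(200,310,3),0)):
    pts=[]
    for x in cl:
        col=im[:,x].max(axis=1).astype(int) if 0 else hsv[:,x]
        ok=(hsv[:,x,1]<60)&(hsv[:,x,2]>75); r=np.where(ok[155:270])[0]+155
        y=r.min()-.5 if up else r.max()+.5
        pts.append(cast(c,(x,y),.052)[:2])
    vx,vy,x0,y0=cv2.fitLine(np.float32(pts),cv2.DIST_HUBER,0,.01,.01).ravel()
    if vy<0:vx,vy=-vx,-vy
    print("edge yaw",np.degrees(np.arctan2(-vx,vy)),x0,y0)
    h=cast(c,cc,.052)[:2]; print(" hole dist",(h-[x0,y0])@[vy,-vx])
c=np.load("wP.npy",allow_pickle=True).item();im=cv2.imread("pics/wP.png")
b,gg,r=[im[...,i].astype(int) for i in range(3)]
for th in(110,140,160):
    m=((r>th)&(gg<r/3)).astype(np.uint8);m[:190]=0;m[240:]=0;m[:,:290]=0;m[:,350:]=0
    cc,s,_=biggest(m);print("red",th,cc,s,cast(c,cc,.074),cast(c,(s[0],cc[1]),.074)[:2],cast(c,(s[0]+s[2],cc[1]),.074)[:2])
# block corners
for p in((304,171),(357,192),(334,246),(283,228)): print(cast(c,p,.04))
c1=robot.get_calibration("scene");
for z in(.074,.0585): print("scene",z,cast(c1,(503,281.3),z))
```

```text
hole [319.11428571 214.97142857] [15 11 10  9 70] [ 0.59644522 -0.06127367  0.052     ]
[ 0.59595805 -0.05737626  0.052     ]
[ 0.59714215 -0.06684912  0.052     ]
edge yaw 7.124438 0.6429626 -0.037482824
 hole dist -0.04910884865497689
edge yaw 7.1255655 0.53181505 -0.0013665312
 hole dist 0.05669987628954971
red 110 [317.88122605 220.85057471] [309 212  19  18 261] [0.4637018  0.25184903 0.074     ] [0.4627139  0.25972329] [0.46482736 0.24287756]
red 140 [317.85943775 221.06425703] [309 213  19  17 249] [0.46350289 0.25184381 0.074     ] [0.4625172  0.25970042] [0.4646311  0.24285112]Traceback (most recent call last):
  File "<stdin>", line 22, in <module>
  File "h.py", line 14, in biggest
    n,l,s,c=cv2.connectedComponentsWithStats(m); i=1+np.argmax(s[1:,4]); return c[i],s[i],(l==i)
                                                     ~~~~~~~~~^^^^^^^^^
    return _wrapfunc(a, 'argmax', axis=axis, out=out, **kwds)
    return bound(*args, **kwds)
ValueError: attempt to get argmax of an empty sequence
```

Run:
```python
from h import *
P=[.4636,.2518]
o=[180,0,-172.88]
robot.move_pose([*P,.20],o); print(robot.observe()["time"])
robot.set_gripper(.045)
print(robot.line_to([*P,.119],vel=.08,guard=8))
f0=robot.observe(); print(f0["ft_force"],f0["tool_pos"])
robot.set_gripper(0.0); robot.pause(.2)
s=robot.observe(); print(s["ft_force"],s["torque"],s["tool_pos"],s["gripper_width"],s["time"])
print(robot.line_to([*P,.18],vel=.08,guard=10)); robot.pause(.2)
s=robot.observe(); print(s["ft_force"],s["torque"],s["tool_pos"],s["gripper_width"],s["time"])
im=robot.grab_frame("wrist");np.save("wG.npy",robot.get_calibration("wrist"));cv2.imwrite("pics/wG.png",im)
```

```text
10.4417
False
[ 0.34105866  0.43041845 -0.38608446] [0.46396133 0.25188421 0.11961138]
[-1.61633346 -2.13062203  5.9258852 ] [-0.35379752  0.23123445  0.00112774] [0.46395158 0.25178832 0.11966344] 0.01653784708240057 12.6417
True
[ 2.35100454 -1.71190422  2.17017742] [-0.04697873 -0.6377299   0.01062134] [0.46300888 0.25113159 0.1244983 ] 0.016054882042635308 13.15
```

View pics/wG.png

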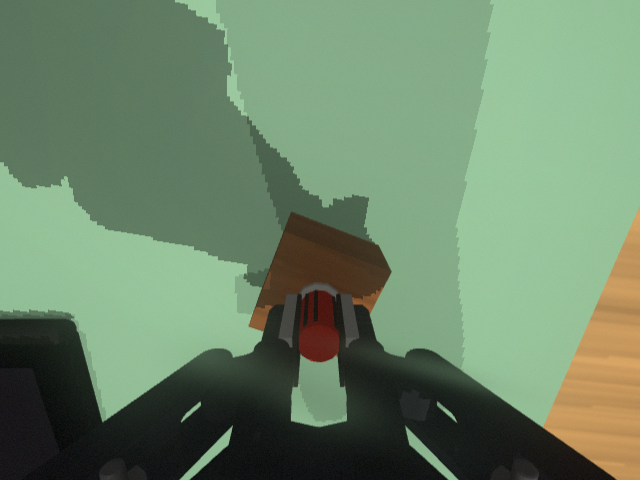

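Run:
```python
from h import *
s=robot.observe(); print(s["ft_force"],s["torque"],s["tool_pos"],s["tcp_rot"],s["time"])
for z in(.135,.15,.19):
    r=robot.line_to([.4636,.2518,z],vel=.06,guard=25)
    s=robot.observe(); print(r,s["ft_force"],s["torque"],s["tool_pos"],s["gripper_width"],s["time"])
    if r: break
np.save("wG.npy",robot.get_calibration("wrist"));im=robot.grab_frame("wrist");cv2.imwrite("pics/wG2.png",im)
cv2.imwrite("pics/sG2.png",cv2.resize(robot.grab_frame("scene")[180:340,420:600],None,fx=4,fy=4))
s=robot.observe(); print(s["ft_force"],s["torque"],s["tool_pos"])
```

```text
[2.41319436 0.01570313 2.18960908] [-0.0566146  -0.72132249  0.00388533] [0.4630182  0.25113814 0.1245266 ] [-1.79918086e+02 -1.18180401e-01 -1.72904651e+02] 13.2
False [ 1.78802482 -1.12408597  1.84465132] [-0.26566585 -0.37285722  0.03368312] [0.46352594 0.25174507 0.13496517] 0.016441205022956987 13.525
False [-0.23074528  0.09353942  0.10389773] [-0.00075443  0.03923334  0.02997303] [0.46350693 0.25201241 0.15040485] 0.01609727803763742 13.925
False [-0.94965301 -0.00166256 -0.77309322] [-0.03761659 -0.00267555  0.02132899] [0.46348846 0.25176301 0.18972896] 0.01596851901860692 14.7417
[ 0.29385788 -0.13603138  0.05830071] [ 0.01292495  0.04462941 -0.00296314] [0.46332812 0.2517247  0.18946571]
```

View pics/wG2.png

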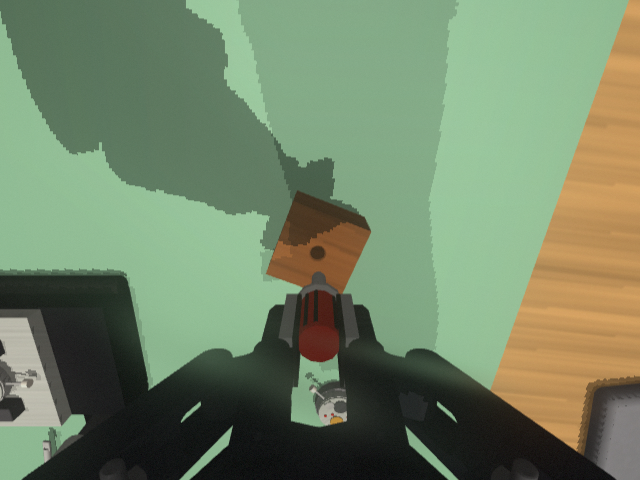

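View pics/sG2.png

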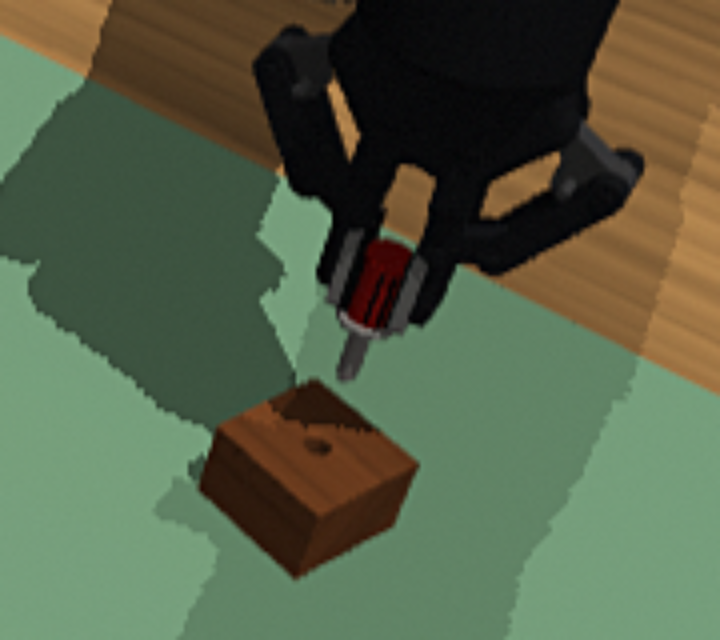

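Run:
```python
from h import *
c=np.load("wG.npy",allow_pickle=True).item();im=cv2.imread("pics/wG2.png")
hsv=cv2.cvtColor(im,cv2.COLOR_BGR2HSV)
T=np.array([.4634,.2518]); yv=np.array([-np.sin(np.radians(7.12)),np.cos(np.radians(7.12))]); xv=np.array([yv[1],-yv[0]])
for z,p in((.0785,proj(c,[*T,.0785])),(.1105,proj(c,[*T,.1105])),(.1445,proj(c,[*T,.1445]))): print("expected px",z,p)
m=red(im,90);cc,s,_=biggest(m);print("redtop",cc,s)
for y in (267,271,274,277,280,284): print(y,[tuple(map(int,im[y,x])) for x in range(308,331,2)])
b=im[240:268,300:336].max(2); m=(b<60).astype(np.uint8); q,s,_=biggest(m); print("park hole",q+[300,240],s,cast(c,q+[300,240],.04))
for y in range(322,364,5): r=np.where(red(im,40)[y,300:340])[0]+300; print(y,r.min(),r.max(),im[y,319])
```

```text
expected px 0.0785 [316.88678442 277.96541502]
expected px 0.1105 [316.51695089 305.80622416]
expected px 0.1445 [315.94307089 349.007509  ]
redtop [321.33333333 359.33333333] [321 359   2   2   3]
267 [(48, 86, 136), (49, 87, 138), (47, 85, 135), (48, 88, 135), (50, 89, 138), (47, 87, 137), (46, 86, 136), (46, 86, 135), (48, 87, 137), (48, 88, 138), (49, 87, 136), (49, 87, 137)]
271 [(49, 86, 133), (48, 86, 134), (51, 87, 136), (48, 85, 135), (51, 81, 115), (60, 79, 103), (55, 80, 109), (46, 85, 136), (50, 87, 138), (49, 87, 137), (46, 87, 137), (47, 88, 138)]
274 [(45, 79, 123), (47, 83, 127), (47, 82, 129), (64, 71, 73), (65, 72, 73), (66, 73, 74), (64, 70, 73), (67, 72, 74), (53, 83, 118), (49, 87, 139), (51, 91, 139), (48, 86, 137)]
277 [(46, 85, 129), (46, 82, 127), (63, 67, 70), (64, 71, 72), (63, 70, 72), (69, 76, 78), (67, 73, 74), (66, 71, 74), (65, 70, 72), (48, 86, 135), (48, 86, 135), (46, 85, 135)]
280 [(49, 87, 136), (49, 87, 135), (63, 70, 71), (68, 73, 74), (66, 72, 74), (68, 74, 77), (66, 73, 75), (67, 72, 75), (63, 70, 71), (44, 81, 127), (46, 83, 132), (49, 86, 135)]
284 [(55, 83, 118), (65, 75, 88), (69, 75, 77), (75, 81, 83), (77, 83, 86), (77, 84, 85), (72, 79, 80), (72, 80, 81), (68, 74, 75), (67, 73, 75), (62, 74, 85), (51, 80, 120)]Traceback (most recent call last):
  File "<stdin>", line 8, in <module>
  File "h.py", line 14, in biggest
    n,l,s,c=cv2.connectedComponentsWithStats(m); i=1+np.argmax(s[1:,4]); return c[i],s[i],(l==i)
                                                     ~~~~~~~~~^^^^^^^^^
    return _wrapfunc(a, 'argmax', axis=axis, out=out, **kwds)
    return bound(*args, **kwds)
ValueError: attempt to get argmax of an empty sequence
```

Run:
```python
from h import *
for n,T,yaw in(("wH",[.59596,-.06185,.29998],7.2),("wP",[.46302,.24998,.3],7.2),("wG",[.46333,.25172,.18946],-172.9),("now",robot.observe()["tool_pos"],robot.observe()["tcp_rot"][2])):
    c=robot.get_calibration("wrist") if n=="now" else np.load(n+".npy",allow_pickle=True).item()
    R=cv2.Rodrigues(c["rvec"])[0];C=-R.T@c["tvec"].ravel(); a=np.radians(yaw); Z=np.array([[np.cos(a),np.sin(a),0],[-np.sin(a),np.cos(a),0],[0,0,1]])
    print(n,Z@(C-T),Z@R[0],Z@R[2],c["cx"])
print(robot.observe()["tcp_rot"])
im=cv2.imread("pics/wG2.png");g=im[240:268,300:336].max(2);m=(g<80).astype(np.uint8);q,s,_=biggest(m)
c=np.load("wG.npy",allow_pickle=True).item();print("park hole",q+[300,240],s,cast(c,q+[300,240],.04))
```

```text
wH [0.08368647 0.00100765 0.06894409] [-1.32533268e-03 -9.99999120e-01 -6.04770186e-05] [-3.25998475e-01  4.89230031e-04 -9.45370168e-01] 318.45852609362953
wP [0.08368567 0.00116129 0.06893209] [-8.74719743e-04 -9.99999615e-01 -6.53873635e-05] [-3.25987964e-01  3.46963746e-04 -9.45373856e-01] 318.45852609362953
wG [ 0.08439118 -0.00128537  0.06945018] [-7.90411338e-04 -9.99998815e-01 -1.32088485e-03] [-0.3239778   0.00150572 -0.94606349] 318.45852609362953
now [ 0.08450013 -0.00126572  0.06922896] [-7.81108238e-04 -9.99998740e-01 -1.38208623e-03] [-0.32353513  0.00156047 -0.94621487] 318.45852609362953
[-179.91644673   -0.20115892 -172.90046201]
park hole [317.16911765 252.31617647] [ 11   7  14  12 136] [0.46218036 0.25162569 0.04      ]
```

Run:
```python
from h import *
o=[180,0,-172.88]
robot.line_to([.4636,.2518,.225],vel=.15)
robot.line_to([.597,-.0625,.225],vel=.18)
robot.line_to([.597,-.0625,.171],vel=.1,guard=6); robot.pause(.3)
s=robot.observe(); print(s["ft_force"],s["torque"],s["tool_pos"],s["tcp_rot"],s["time"])
np.save("wI.npy",robot.get_calibration("wrist"));im=robot.grab_frame("wrist");cv2.imwrite("pics/wI.png",im)
cv2.imwrite("pics/wI4.png",cv2.resize(im[190:340,240:400],None,fx=4,fy=4,interpolation=cv2.INTER_NEAREST))
im=robot.grab_frame("scene");cv2.imwrite("pics/sI.png",im)
c=np.load("wI.npy",allow_pickle=True).item(); print(proj(c,[.5964,-.0616,.052]),proj(c,[*s["tool_pos"][:2],.06]))
print(proj(robot.get_calibration("scene"),[.5964,-.0616,.052]))
```

```text
[ 0.11438678  0.32198064 -0.83452595] [ 0.04156779 -0.0066295   0.03494977] [ 0.5972659  -0.06259796  0.17157372] [-1.79899411e+02 -1.07610700e-01 -1.72900992e+02] 18.2667
[318.77955164 270.80596011] [316.87630556 277.59930206]
[307.29079763 234.62392562]
```

View pics/wI4.png

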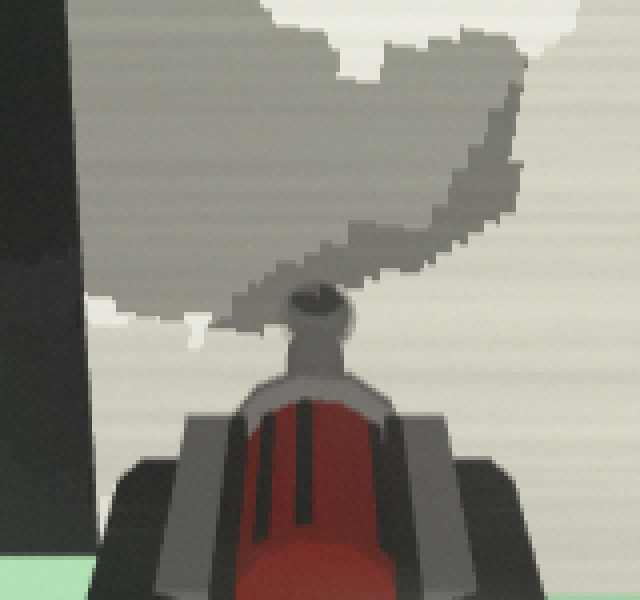

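Run:
```python
from h import *
p=[.5982,-.0618]
robot.line_to([*p,.1715],vel=.05)
r=robot.line_to([*p,.146],vel=.03,guard=5)
s=robot.observe(); print(r,s["ft_force"],s["torque"],s["tool_pos"],s["time"])
robot.pause(.15)
s=robot.observe(); print(s["ft_force"],s["torque"],s["tool_pos"],s["time"],"tip z",s["tool_pos"][2]-.111)
```

```text
True [-0.64440179 -0.25771241  6.03482813] [-0.00507206  0.19783146  0.02146148] [ 0.59802837 -0.06181419  0.14991608] 19.3
[-0.23377304 -0.29018316  5.34836893] [-0.01529208  0.11222326 -0.00994184] [ 0.59802577 -0.06183194  0.15001192] 19.45 tip z 0.03901192190463719
```

```bash
cat > probe.py <<'E'
from h import *
a=np.radians(7.12); d=np.array([-np.sin(a),np.cos(a)]); p0=np.array([.5981,-.0618])
def at(t,z,x=0): q=p0+d*t+np.array([d[1],-d[0]])*x; return [*q,z]
def show(n):
    s=robot.observe(); T=s["tool_pos"]; v=T[:2]-p0
    print(n,"t %.1f x %.1f z %.4f"%(v@d*1e3,v@[d[1],-d[0]]*1e3,T[2]),np.round(s["ft_force"],1),np.round(s["torque"],2),"%.2f"%s["time"]); return s
E
python3 - <<'E'
from probe import *
robot.line_to(at(0,.1512),vel=.05)
robot.line_to(at(.012,.1512),vel=.04); show("moved")
for t in np.arange(.0125,.0435,.002):
    robot.line_to(at(t,.1510),vel=.02)
    r=robot.line_to(at(t,.1455),vel=.02,guard=6)
    s=show(r)
    if s["tool_pos"][2]<.1483: break
E
```

```text
moved t 12.4 x -0.1 z 0.1510 [-0.6 -1.1 -1.2] [-0.24  0.21 -0.06] 20.15
True t 12.3 x 0.1 z 0.1499 [-2.1 -0.1  5.7] [ 0.04  0.42 -0.03] 20.62
True t 14.4 x 0.1 z 0.1500 [-1.5 -0.4  6.2] [-0.01  0.27 -0.01] 21.12
True t 16.5 x 0.1 z 0.1499 [-1.1  0.1  6.5] [-0.07  0.28  0.02] 21.62
True t 18.5 x 0.2 z 0.1500 [-1.2  0.3  5. ] [0.01 0.26 0.02] 22.11
True t 20.5 x 0.2 z 0.1499 [-0.5 -0.5  4.8] [-0.03  0.3   0.02] 22.60
True t 22.5 x 0.1 z 0.1499 [-1.5 -0.4  5.2] [-0.    0.26  0.02] 23.09
True t 24.5 x 0.1 z 0.1498 [-0.8  0.1  4.9] [-0.09  0.14  0.04] 23.58
True t 26.9 x -0.1 z 0.1480 [1.1 2.6 0.8] [ 0.5  -0.19 -0.04] 24.11
```

Run:
```python
from probe import *
for t in(.0275,.0285,.0292,.030):
    robot.line_to(at(t,.1485),vel=.02)
    r=robot.line_to(at(t,.1400),vel=.02,guard=8)
    s=show((t,r))
    if s["tool_pos"][2]<.1425: break
```

```text
(0.0275, True) t 27.8 x -0.1 z 0.1460 [0.3 0.4 0.1] [ 0.29 -0.08  0.02] 24.62
(0.0285, False) t 28.5 x -0.2 z 0.1396 [ 0.2 -2.2 -1.8] [-0.39 -0.04  0.03] 25.48
```

Run:
```python
from probe import *
r=robot.line_to(at(.0285,.1345),vel=.03,guard=15); show(r)
r=robot.line_to(at(.0285,.1285),vel=.015,guard=15); show(r); robot.pause(.2)
show("settle")
```

```text
False t 28.6 x -0.1 z 0.1341 [ 0.2 -1.7 -1.8] [-0.31 -0.02 -0.07] 25.82
True t 28.5 x 0.1 z 0.1317 [-1.7  0.1  5.9] [0.   0.39 0.03] 26.14
settle t 28.5 x 0.1 z 0.1317 [-2.   0.6  6.5] [0.04 0.37 0.02] 26.34
```

Run:
```python
from probe import *
r=robot.line_to(at(.0285,.1285),vel=.015,guard=25); show(r); 
s=robot.observe();T=s["tool_pos"]
robot.line_to([*T[:2],.1317],vel=.03); show("relax")
robot.set_gripper(.04); show("open")
robot.line_to(at(.0285,.21),vel=.1,guard=8); show("up")
robot.line_to(at(-.06,.30),vel=.2); robot.pause(.3); show("away")
np.save("wZ.npy",robot.get_calibration("wrist"));im=robot.grab_frame("wrist");cv2.imwrite("pics/wZ.png",im)
sc=robot.grab_frame("scene");cv2.imwrite("pics/sZ.png",sc)
cv2.imwrite("pics/both.png",np.hstack([cv2.resize(im[60:420,120:520],(400,360)),cv2.resize(sc[180:340,230:408],(400,360))]))
```

```text
True t 28.4 x 0.2 z 0.1317 [-3.3 -0.9  8.6] [ 0.14  0.7  -0.04] 26.55
relax t 28.5 x 0.2 z 0.1318 [-1.2 -0.3  3.3] [-0.1   0.43  0.05] 26.80
open t 28.5 x 0.2 z 0.1316 [-0.5 -0.7 -0.1] [-0.01 -0.    0.01] 27.16
up t 28.6 x -0.3 z 0.2092 [ 0.1  0.2 -1. ] [ 0.   -0.03 -0.03] 28.09
away t -59.3 x -0.1 z 0.2994 [-0.5  0.8 -0.2] [-0.01 -0.    0.04] 29.18
```

View pics/both.png

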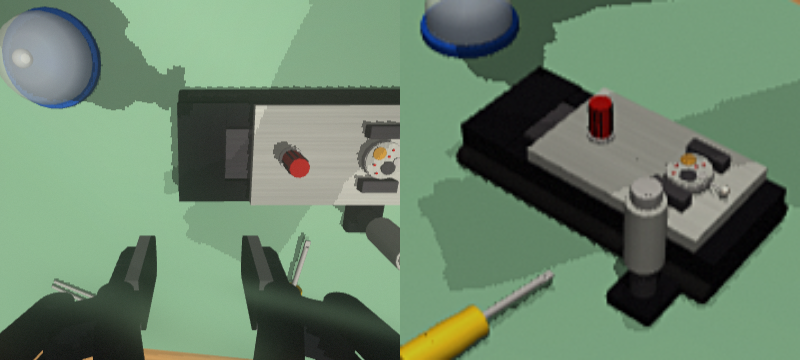

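Run:
```python
from probe import *
robot.set_gripper(0); 
robot.line_to(at(.0285,.19),vel=.2); robot.pause(.1)
r=robot.line_to(at(.0285,.150),vel=.02,guard=12); s=show(r); print("top z",s["tool_pos"][2]-robot.tip_reach)
robot.line_to(at(.0285,.20),vel=.1); 
robot.line_to(at(-.06,.30),vel=.2); robot.pause(.3); show("away")
im=robot.grab_frame("wrist")
sc=robot.grab_frame("scene")
cv2.imwrite("pics/both2.png",np.hstack([cv2.resize(im[60:420,120:520],(400,360)),cv2.resize(sc[180:340,230:408],(400,360))]))
a=cv2.imread("pics/sZ.png");print("scene diff px",(cv2.absdiff(a,sc)[230:330,240:410].max(2)>40).sum())
c=robot.get_calibration("wrist");c1=robot.get_calibration("scene")
b,g,r=[im[...,i].astype(int) for i in range(3)]
m=((r>140)&(g<r/3)).astype(np.uint8);m[300:]=0;q,st,_=biggest(m);print("top px",q,st,"world@.086",cast(c,q,.086))
```

```text
True t 28.6 x 0.1 z 0.1588 [-1.5  1.   6. ] [0.27 0.23 0.01] 32.13
top z 0.08616407072791699
away t -59.4 x -0.1 z 0.2994 [-0.1  0.8 -0.1] [0.04 0.01 0.03] 33.83
scene diff px 7
top px [418.9348659  227.97701149] [410 220  19  17 261] world@.086 [ 0.59292926 -0.03460647  0.086     ]
```

View pics/both2.png

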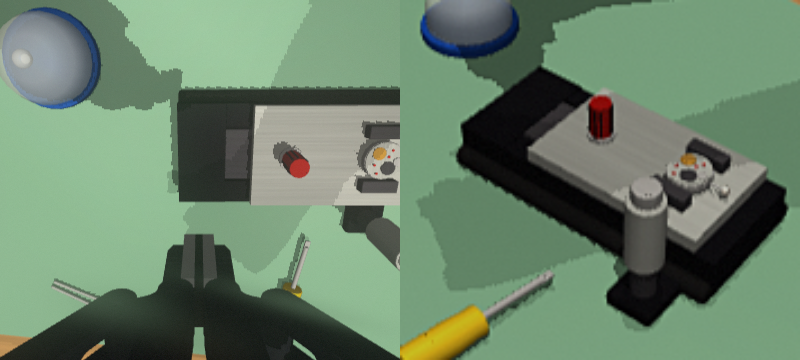

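Touching the head's top put it at 86.2 mm, against 86.0 expected with the flange flat. The pictures show the pin upright, the cradle held about 28 mm along its travel, and nothing moved between the last two scene views. Handing in.

```bash
python3 -c "
from plant import robot
print(robot.observe()['time']);robot.job_done()"
```

```text
33.925
the job is handed in; nothing more can be done
```

The cradle is locked: the red-headed pin sits through the cradle and the bar with its flange flat. I let go and handed the job in at 33.9 s of the 64 s allowed.

**What I did:** I took the pin from the parking block, put it into the cradle's hole and felt the bar beneath. I then drew the cradle towards the microphone, pressing down lightly every 2 mm. The pin began to drop at about 26.5 mm and went through at about 28.5 mm, and I pressed it home.

**Checks that agreed:**
- **Depth:** the tool stopped at 131.7 mm, against about 131.5 mm expected from where the pin touched the bar.
- **Head height:** pressing lightly on the head with closed fingers put its top at 86.2 mm, against 86.0 mm with the flange flat.
- **Final pictures:** the pin is upright and the cradle stays drawn with the gripper clear. The watch movement on the cradle, the dust cover and the screwdriver look as they were. I did not check the spare movement again; the arm worked well away from it after the pick-up.

**Checks that disagreed:**
- **Wrist camera:** its calibration was off by about 1 to 2 mm, and the offset changed sign when the wrist turned half round. I corrected for this by comparing the pin tip with the hole in one picture.
- **First lift:** the 10 N guard stopped it after 5 mm, because the pin was slightly cocked in its block. It came out freely on the second try with a higher guard.

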